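# Stand the turned goblet on the finishing stand

## Robot

A 7-joint arm with a two-finger parallel gripper is mounted at the origin on the work surface. World frame = base frame: x ahead of the robot, y to its left, z up, the work surface at z = 0. Lengths are in m, angles in rad, forces in N, time in s.
With the tool pointing down it reaches from about 0.425 to 0.875 m from the base axis. Payload 4.7 kg.
Tool frame: the origin (TCP) lies on the centre line of the jaws, within the pads' length; the fingertips stand 17 mm ahead of it and the grasp point (between the pads) lies 2 mm behind it; x points along the fingers, z is the direction in which the jaws open and shut, and the axes are right-handed (so a half turn about x gives the same grasp; the last joint's range is limited). The gripper opens to 85 mm and grips with 20 to 120 N. Pads are 22 mm wide; open, the fingers measure 114 mm over their backs; the gripper's body (76 mm by 85 mm) begins 54 mm behind the grasp point. The pads swing forward as they close: fully open they stand 13 mm farther back than shut.
Start: joints at [-1.161, 0.321, -0.07, 1.45, 0.023, 1.371, -0.057], TCP at [0.251, 0.6, 0.21] pointing down, gripper open.
Joint ranges: [-2.86, 2.86], [-0.3, 2.09], [-1.38, 1.24], [0.06, 2.45], [-1.56, 4.7], [0.09, 2.05], [-2.69, 2.69]. Speed limits (rad/s): [2.57, 2.57, 3.14, 3.14, 3.14, 3.14, 3.14].

## Interface

Orientations are given as [roll, pitch, yaw] about the fixed x, y, z axes, in that order (R = Rz(yaw) Ry(pitch) Rx(roll)).
In Python, from rig import movep, servo_line, movej, grip, wait, inverse_kinematics, read_camera, calibration, MotionError, hand_in, look_for, trace, tip_of, current_time_s, current_joint_pos, current_dq, current_tau, current_tcp_pos, current_tcp_rot, current_contact_force, current_wrist_torque, current_finger_gap gives the robot as it stands. Calls block until the motion is done:
- movep(position, orientation): joint-space move of the TCP to a pose.
- servo_line(position, ori=None, v=0.15): straight line of the TCP; ori=None keeps the orientation; v is the mean speed in m/s.
- movej(angles): joint-space move.
- grip(opening, grasp_force=None): finger opening in m; grasp_force is the grip in N (None keeps the last); returns when the fingers have stopped.
- wait(seconds).
- inverse_kinematics(position, orientation): joint angles nearest the present ones, or None.
- read_camera(name): name is "scene" or "top" or "wrist"; returns the picture (420x560x3 uint8, red, green, blue); there is no depth.
- calibration(name): a dict with "fx", "fy", "cx", "cy" (pixels), "k1" (the pictures are not rectified: a ray, as slopes to the right and down, at radius r is drawn at 1 + k1 r^2 times it, then the intrinsics apply), "rvec" (rotation vector, rad) and "tvec" (3), from world to camera coordinates, as OpenCV has them. Camera axes: x right, y down, z forward; pixel columns grow to the right and rows downward; lengths in m; the calibration is good to about 2 mm. A picture is of the moment at which its call begins: read the wrist's pose just before it. calibration takes no time and is no camera call; for the wrist camera it gives the pose at the moment of the call.
A pose or a line that the arm cannot do raises MotionError and nothing moves.
- hand_in(): hands the job in, once; it reports no verdict.
Trained networks look in the newest picture that a camera, given by its name, has taken for a name from the list of things; names that differ only in an ending like _2 or _b are one class to them, and where a whole thing is asked for, a point or a joint stands for the part that bears it (a point fixed in the world has none). Each returns a list of dicts, best first, with "conf" (0 to 1); they miss things now and then, are a little off and sometimes report something else, mostly with a low value. They report only what shows in the picture. A call takes as long as a camera call. They do not tell look-alikes from the thing itself.
- look_for(label, camera): "box" ([left, top, right, bottom] in pixels, round what is visible of it).
- trace(label, camera): "mask" (420x560 bool, what is visible of it) and "box" ([left, top, right, bottom] in pixels, round what is visible of it).
- tip_of(label, camera): "at" ([column, row] in pixels: a listed point, or the origin of a listed thing).
Readings, each from a call of its own:
- current_time_s(): time.
- current_joint_pos(): joint angles.
- current_dq(): joint speeds.
- current_tau(): joint torques, N m.
- current_tcp_pos(): TCP position.
- current_tcp_rot(): TCP orientation.
- current_contact_force(): force on the tool from outside, world axes, zero at the start.
- current_wrist_torque(): the same for the moment, N m.
- current_finger_gap(): finger opening in m.
Only numpy, scipy, OpenCV 4.12 (cv2) and the standard library are available. Lean on these libraries where they do the work, as an engineer would, in place of code of your own. Each camera call takes 0.05 s, during which the arm holds its last target.

## Task

Pick up the tall dark-wood goblet (not the tall pale one, nor the short dark cup) and stand it upright in the middle of the round cork-topped finishing stand, ready for oiling. It is top-heavy on a narrow foot: lift it clear and carry it upright, set it down on the cork before letting go, and leave the other turned pieces standing where they are.

Things in the scene. Friction and masses are not known exactly. Their poses are not given: they have to be found in the camera images.
- dark_goblet: The goblet to move: dark brown wood, 160 mm tall, about 0.13 kg, round about its upright axis. Origin: centre of the foot's underside, z up. Foot 44 mm across, thin stem up to 72 mm; above it a sturdy open bowl, straight-sided and 52 mm across from 98 mm up to the rim at 160 mm. The weight is in the bowl: grip its straight outside, about 130 mm up, from above. It may stand in any of the three pieces' places.
- pale_goblet: Bystander: a goblet of exactly the same shape and size (160 mm tall, 52 mm across) in pale wood, standing on the bench. Origin at the centre of the foot's underside. Easily knocked over.
- dark_cup: Bystander: a short cup of the same dark wood, 66 mm tall, 52 mm across, standing on the bench. Origin at the centre of the foot's underside.
- stand_top (a point): Centre of the top face of the finishing stand: a round cork disc 130 mm across and level, its top 30 mm above the bench, on a dark steel foot 110 mm across. The stand is fixed to the bench and does not turn. z points up.
There are look-alikes about, which are no part of the job. What is shaped like the part that bears stand_top but green is not meant. Leave any purple look-alike of the dark_goblet alone.

How it is judged:
On the way:
1. the dark goblet is lifted clear of the bench, upright (height (world z) of dark_goblet above 0.05 m and angle between dark_goblet's own z axis and vertical below 0.35 rad), for 0.2 s.
At the end, for the whole second after the job is handed in: The dark goblet stands on its foot on the cork, at rest, upright within 10 degrees, its axis within 20 mm of the stand's centre; the pale goblet and the dark cup stand upright within 10 degrees and within 30 mm of where they began (horizontal distance between dark_goblet and stand_top below 0.02 m and z of dark_goblet in the frame of stand_top between -0.006 and 0.006 m and angle between each of dark_goblet, pale_goblet, dark_cup's own z axis and vertical below 0.17 rad and linear speed of dark_goblet below 0.03 m/s and distance of each of pale_goblet, dark_cup from where it was at the start of the episode below 0.03 m); the robot touches nothing.
It fails at once if the dark goblet leans more than 35 degrees (angle between dark_goblet's own z axis and vertical above 0.61 rad).
It fails at once if the dark goblet is let go with its foot more than 15 mm above the cork's height (height (world z) of dark_goblet above 0.045 m and contact force between the fingers and dark_goblet below 0.05 N).
It fails at once if the pale goblet or the dark cup is knocked over (leans more than 35 degrees) or shifted by more than 30 mm (angle between any of pale_goblet, dark_cup's own z axis and vertical above 0.61 rad or distance of any of pale_goblet, dark_cup from where it was at the start of the episode above 0.03 m).
It also fails if it takes over 48 s, if anything falls off the work surface, if the arm or the gripper's body presses on something with over 40 N, if the wrist force passes 120 N, or if a joint passes its speed limit or range.

## Working session

There is one attempt and no reset: what is moved stays moved. The work goes in short steps, each a Python script; the robot and the scene stay as the last script left them, time stands still between calls to the robot, and variables do not carry over. Pictures are saved under pics/ and viewed, and the job is handed in when it is done.

```bash
mkdir -p pics; cat > h.py <<'E'
from rig import *
import numpy as np, cv2
def save(cam,n):
    im=read_camera(cam); cv2.imwrite(f'pics/{n}.png',im[:,:,::-1]); return im
E
python3 - <<'E'
from h import *
for c in('scene','top'):
    save(c,c+'0')
    for l in('dark_goblet','pale_goblet','dark_cup','stand_top'):
        print(c,l,[(np.round(d['box']),round(d['conf'],2)) for d in look_for(l,c)],[(np.round(d['at'],1),round(d['conf'],2)) for d in tip_of(l,c)])
    print({k:np.round(v,4) for k,v in calibration(c).items()})
print(current_time_s(),current_tcp_rot())
E
```

```text
scene dark_goblet [(array([375., 161., 408., 230.]), 0.79), (array([344., 190., 379., 258.]), 0.73)] [(array([377.9, 220.4]), 0.9), (array([353.1, 245.2]), 0.61)]
scene pale_goblet [(array([273., 132., 297., 191.]), 0.71)] [(array([285.5, 187.3]), 0.69)]
scene dark_cup [(array([338., 120., 363., 155.]), 0.89)] [(array([348.9, 147.5]), 0.85)]
scene stand_top [(array([158., 275., 226., 344.]), 0.73), (array([213., 209., 274., 264.]), 0.72), (array([ 90., 238., 156., 294.]), 0.63)] [(array([192. , 307.3]), 0.75), (array([123.8, 264.4]), 0.7), (array([243.8, 233.8]), 0.66)]
{'fx': np.float64(418.308), 'fy': np.float64(418.308), 'cx': np.float64(282.9269), 'cy': np.float64(201.3573), 'k1': np.float64(-0.1198), 'rvec': array([ 2.3418,  0.8477, -0.3011]), 'tvec': array([-0.3681, -0.2019,  1.1095])}
top dark_goblet [(array([189., 103., 223., 147.]), 0.77), (array([242., 101., 269., 145.]), 0.55), (array([376., 169., 436., 232.]), 0.55)] [(array([212.4, 136.3]), 0.93), (array([259. , 132.5]), 0.81)]
top pale_goblet [(array([221., 210., 251., 245.]), 0.96)] [(array([238.7, 230.7]), 0.79)]
top dark_cup [(array([128., 199., 160., 226.]), 0.7)] [(array([146.1, 212.9]), 0.95)]
top stand_top [(array([378., 169., 433., 231.]), 0.82), (array([393., 251., 451., 311.]), 0.77), (array([290., 186., 350., 244.]), 0.55)] [(array([320.1, 217.6]), 0.93), (array([407.2, 195.1]), 0.87), (array([425. , 278.5]), 0.73)]
{'fx': np.float64(509.937), 'fy': np.float64(509.937), 'cx': np.float64(274.6285), 'cy': np.float64(199.1105), 'k1': np.float64(-0.1043), 'rvec': array([ 2.1169, -2.1337,  0.168 ]), 'tvec': array([0.006 , 0.4882, 1.0336])}
0.9 [-0.33438372  1.57066174  0.84069633]
```

View pics/scene0.png

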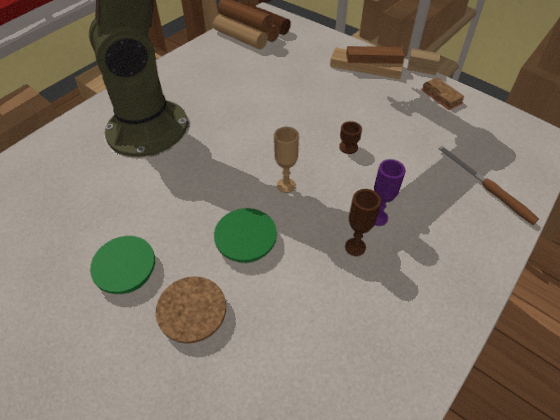

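View pics/top0.png

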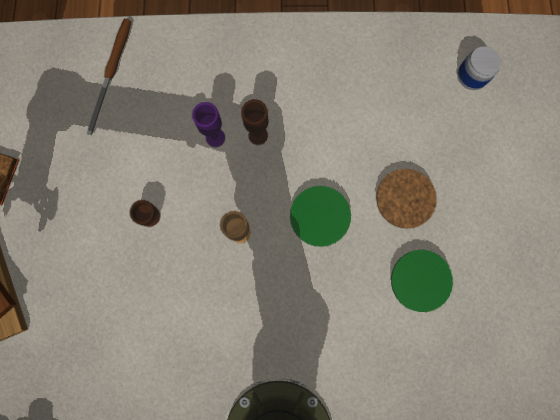

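The dark goblet is at scene (356,248) / top (258,137), with the purple look-alike right beside it. The cork stand is at scene (192,308) / top (407,196), and the other two discs are green.

```bash
cat >> h.py <<'E'
def K(c): return np.array([[c['fx'],0,c['cx']],[0,c['fy'],c['cy']],[0,0,1.]]),np.array([c['k1'],0,0,0,0.])
def onplane(c,px,z):
    k,d=K(c); u=cv2.undistortPoints(np.array([[px]],float),k,d)[0,0]
    R=cv2.Rodrigues(np.array(c['rvec'],float))[0]; o=-R.T@np.ravel(c['tvec']); r=R.T@np.array([u[0],u[1],1.])
    return o+r*(z-o[2])/r[2]
def proj(c,P):
    k,d=K(c); return cv2.projectPoints(np.array(P,float).reshape(-1,1,3),np.array(c['rvec'],float),np.array(c['tvec'],float),k,d)[0][:,0]
# goblet silhouette from profile
PROF=[(0,.022),(.004,.022),(.008,.006),(.072,.006),(.098,.026),(.160,.026)]
def sil(c,x,y,prof=PROF,shape=(420,560)):
    m=np.zeros(shape,np.uint8); t=np.linspace(0,2*np.pi,40)
    for (a,b) in zip(prof[:-1],prof[1:]):
        P=[[x+r*np.cos(s),y+r*np.sin(s),z] for z,r in(a,b) for s in t]
        cv2.fillConvexPoly(m,cv2.convexHull(np.round(proj(c,P)*16).astype(np.int32)),1,shift=4)
    return m>0
E
python3 - <<'E'
from h import *
from scipy.optimize import minimize
cs={c:calibration(c) for c in('scene','top')}
foot={'scene':dict(dg=(353,245),pg=(285.5,187.3),dc=(348.9,147.5),pu=(378,220.4)),'top':dict(dg=(259,132.5),pg=(238.7,230.7),dc=(146.1,212.9),pu=(212.4,136.3))}
for c in foot:
    for n,p in foot[c].items(): print(c,n,np.round(onplane(cs[c],p,0)[:2],4))
M={}
for c,near,st in(('scene',(362,215),(192,308)),('top',(255,115),(407,197))):
    read_camera(c)
    for d in trace('dark_goblet',c):
        m=d['mask']; print(c,'g',d['conf'],np.round(d['box']),m[near[1],near[0]])
        if m[near[1],near[0]] and m.sum()<3500: M.setdefault(c,m)
    for d in trace('stand_top',c):
        m=d['mask']
        if m[st[1],st[0]]:
            cn=max(cv2.findContours(m.astype(np.uint8),0,2)[0],key=cv2.contourArea)
            e=cv2.fitEllipse(cn); print(c,'stand',e,np.round(onplane(cs[c],e[0],.03),4),np.round(d['box']))
    ti=[t for t in tip_of('stand_top',c)]
    for t in ti:print(c,'tip',t['at'],np.round(onplane(cs[c],t['at'],.03)[:2],4))
print(M.keys())
for use in (['scene'],['top'],['scene','top']):
    use=[u for u in use if u in M]
    def cost(p): return sum(1-(M[c]&sil(cs[c],*p)).sum()/(M[c]|sil(cs[c],*p)).sum() for c in use)
    r=minimize(cost,onplane(cs['scene'],(353,245),0)[:2],method='Nelder-Mead',options=dict(initial_simplex=onplane(cs['scene'],(353,245),0)[:2]+np.array([[0,0],[.012,0],[0,.012]])))
    print(use,r.x,r.fun)
E
```

```text
scene dg [0.637  0.0405]
scene pg [0.4267 0.0726]
scene dc [0.4654 0.2779]
scene pu [0.6437 0.1289]
top dg [0.648  0.0369]
top pg [0.4266 0.0813]
top dc [0.4673 0.2865]
top pu [0.6404 0.142 ]
scene g 0.93 [345. 189. 381. 254.] True
scene g 0.88 [375. 160. 408. 229.] False
scene tip [120.8, 263.9] [ 0.3193 -0.3086]
scene tip [245.6, 231.9] [ 0.4569 -0.0925]
scene tip [192.2, 307.8] [ 0.4965 -0.2788]
top g 0.66 [127. 200. 161. 226.] False
top g 0.64 [189. 101. 225. 146.] False
top g 0.62 [244.  98. 268. 144.] True
top stand ((405.821533203125, 198.02438354492188), (57.00108337402344, 58.70549774169922), 145.07154846191406) [ 0.4902 -0.2786  0.03  ] [376. 168. 436. 230.]
top tip [407.0, 197.0] [ 0.4924 -0.2812]
top tip [319.8, 216.1] [ 0.4529 -0.0932]
top tip [426.3, 281.6] [ 0.3124 -0.3137]
dict_keys(['scene', 'top'])
['scene'] [0.64332355 0.03611052] 0.08033419023136246
['top'] [0.64044301 0.03989682] 0.06763285024154586
['scene', 'top'] [0.64210676 0.03926145] 0.17153515342225145
```

```bash
python3 - <<'E'
from h import *
from scipy.optimize import minimize
cs={c:calibration(c) for c in('scene','top')}
# cork by colour
for c,st in(('scene',(192,308)),('top',(407,197))):
    im=cv2.imread(f'pics/{c}0.png'); hsv=cv2.cvtColor(im,cv2.COLOR_BGR2HSV)
    m=((hsv[...,1]>70)&(hsv[...,0]<25)&(hsv[...,2]>50)).astype(np.uint8)
    m=cv2.morphologyEx(m,3,np.ones((7,7),np.uint8))
    n,l=cv2.connectedComponents(m); m=l==l[st[1],st[0]]
    def cost(p):
        t=np.linspace(0,2*np.pi,60); s=np.zeros(m.shape,np.uint8)
        cv2.fillConvexPoly(s,np.round(proj(cs[c],[[p[0]+.065*np.cos(a),p[1]+.065*np.sin(a),.03] for a in t])*16).astype(np.int32),1,shift=4)
        s=s>0; return 1-(s&m).sum()/(s|m).sum()
    p0=np.array([.493,-.279])
    r=minimize(cost,p0,method='Nelder-Mead',options=dict(initial_simplex=p0+np.array([[0,0],[.01,0],[0,.01]])))
    print(c,m.sum(),r.x,r.fun)
down=None
for roll in(0,np.pi):
  for p in((.642,.038,.33),(.642,.038,.13),(.493,-.279,.17)):
    print(roll,p,np.round(inverse_kinematics(p,[roll,np.pi/2,0]),2) if inverse_kinematics(p,[roll,np.pi/2,0]) is not None else None)
E
```

```text
scene 3683 [ 0.49483019 -0.28051547] 0.02184918731681318
top 2817 [ 0.49121889 -0.27911056] 0.02897550879613664
0 (0.642, 0.038, 0.33) [-0.53  0.31  0.57  1.28 -0.16  1.6   0.02]
0 (0.642, 0.038, 0.13) [-0.51  0.38  0.53  1.59 -0.2   1.23  0.05]
0 (0.493, -0.279, 0.17) [-0.07  0.18  0.61  1.74 -0.11  1.26  0.56]
3.141592653589793 (0.642, 0.038, 0.33) [ 0.72  0.58 -1.32  1.23  0.57  1.72  2.68]
3.141592653589793 (0.642, 0.038, 0.13) [ 0.73  0.65 -1.18  1.54  0.61  1.36  2.63]
3.141592653589793 (0.493, -0.279, 0.17) [-0.44  0.27  1.07  1.75 -0.25  1.27 -2.46]
```

Cork centre ≈ (0.493, −0.280). Roll 0 suits; I'll go up and over, then look with the wrist camera.

```bash
python3 - <<'E'
from h import *
p=current_tcp_pos()
servo_line([p[0],p[1],.34],v=.2)
movep([.642,.038,.34],[0,np.pi/2,0])
c=calibration('wrist'); save('wrist','w1')
for d in look_for('dark_goblet','wrist'): print(np.round(d['box']),d['conf'])
P=[[.642+.026*np.cos(a),.038+.026*np.sin(a),.16] for a in np.linspace(0,6.28,24)]
im=cv2.imread('pics/w1.png')
for q in proj(c,P): cv2.circle(im,tuple(int(v) for v in q),1,(0,255,255),-1)
cv2.imwrite('pics/w1o.png',im)
print(current_tcp_pos(),current_time_s())
import json; json.dump({k:np.ravel(v).tolist() for k,v in c.items()},open('w1.json','w'))
E
```

```text
[249.  66. 299. 119.] 0.76
[254. 154. 300. 204.] 0.7
[0.64196798 0.0394233  0.33984398] 4.6333
```

View pics/w1o.png

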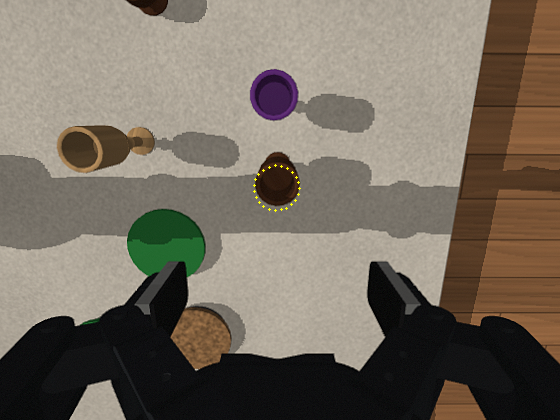

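The wrist view shows the dark rim centred near (277,185) and my projected rim near (277,188), so it agrees within 4 mm. The purple goblet is about 100 mm away across the jaw direction.

```bash
python3 - <<'E'
from h import *
print(onplane(calibration('wrist'),(277.5,185),.16))
servo_line([.642,.040,.128],v=.12)
print(current_contact_force(),current_tcp_pos())
grip(.045,grasp_force=35); print(current_finger_gap(),current_contact_force(),current_tcp_pos())
save('scene','s1')
servo_line([.642,.040,.15],v=.06)
servo_line([.642,.040,.24],v=.12)
print(current_finger_gap(),current_contact_force(),current_tcp_pos(),current_time_s())
save('scene','s2');save('top','t2')
a=cv2.imread('pics/s1.png');b=cv2.imread('pics/s2.png')
cv2.imwrite('pics/s12.png',np.hstack([a[100:380,150:530],b[100:380,150:530]]))
E
```

```text
[0.64292017 0.04166715 0.16      ]
[0.13450106 0.37227149 0.06038986] [0.64250668 0.03999298 0.12876682]
0.0500825738176962 [-1.06738998 -0.71433514  4.41482135] [0.64232668 0.04000098 0.12886368]
0.05010017893894064 [ 0.15658033  0.73607568 -2.0079562 ] [0.64148977 0.0400243  0.23901481] 8.4583
```

View pics/s12.png

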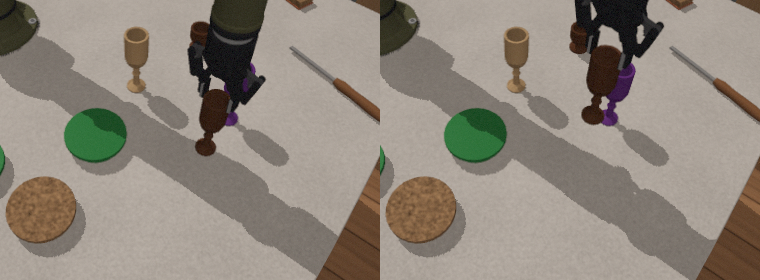

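Goblet is held and lifted (foot about 110 mm up), apparently upright, and the others have not moved. Next I carry it over the stand and check.

```bash
python3 - <<'E'
from h import *
servo_line([.493,-.280,.24],v=.13)
print(current_finger_gap(),current_contact_force(),current_tcp_pos(),current_tcp_rot())
servo_line([.493,-.280,.18],v=.08)
cs={c:calibration(c) for c in('scene','top')}
z=current_tcp_pos()[2]-.1289
ims=[]
for c,o in(('scene',(60,130)),('top',(280,60))):
    save(c,c+'3'); im=cv2.imread(f'pics/{c}3.png')
    s=sil(cs[c],.493,-.280,[(a+z,r) for a,r in PROF])
    cn=cv2.findContours(s.astype(np.uint8),0,2)[0]; cv2.drawContours(im,cn,-1,(0,255,255),1)
    ims.append(cv2.resize(im[o[1]:o[1]+220,o[0]:o[0]+220],(400,400)))
cv2.imwrite('pics/c3.png',np.hstack(ims)); print(current_tcp_pos(),current_time_s())
E
```

```text
0.049765736306673934 [-0.95462645  0.13054052 -0.64252531] [ 0.49329838 -0.27954346  0.23996887] [1.26101713 1.5706949  1.26186017]
[ 0.49341846 -0.28027216  0.18068802] 12.425
```

View pics/c3.png

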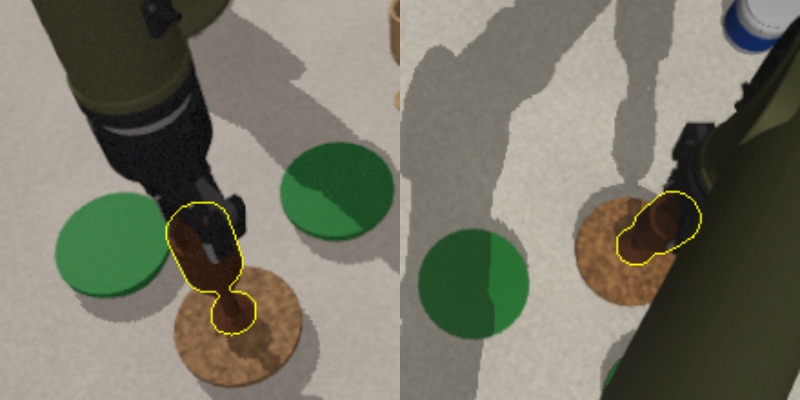

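The predicted silhouette matches in both views: upright, over the cork. Lowering to contact.

```bash
python3 - <<'E'
from h import *
servo_line([.493,-.280,.164],v=.05); wait(.2)
f0=current_contact_force()[2]; print(f0)
z=.164
while z>.153:
    z-=.001; servo_line([.493,-.280,z],v=.02); wait(.1)
    f=current_contact_force()[2]; print(round(z,4),round(f-f0,2),current_tcp_pos()[2].round(4))
    if f-f0>3: break
save('scene','s4');im=cv2.imread('pics/s4.png');cv2.imwrite('pics/s4c.png',cv2.resize(im[130:350,60:280],(500,500)))
print(current_time_s(),current_finger_gap())
E
```

```text
-1.1522851266752978
0.163 0.67 0.163
0.162 0.24 0.162
0.161 -0.16 0.161
0.16 0.26 0.16
0.159 0.16 0.159
0.158 5.76 0.1589
15.2417 0.0497829797682812
```

View pics/s4c.png

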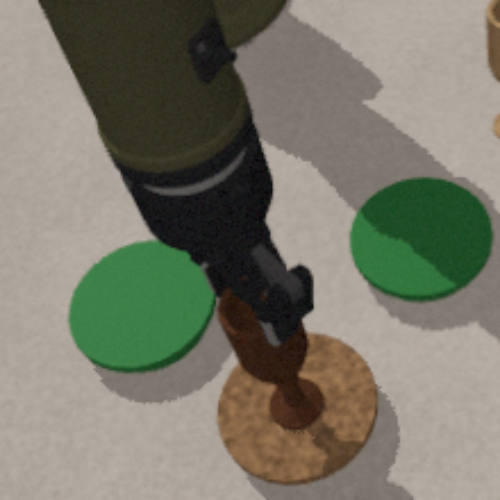

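Contact came at the expected height (5.8 N), with the foot near the middle of the cork. Releasing and retreating straight up.

```bash
python3 - <<'E'
from h import *
grip(.062); wait(.3); grip(.085); wait(.2)
servo_line([.493,-.280,.30],v=.1)
servo_line([.52,-.06,.34],v=.2)
wait(.3)
cs={c:calibration(c) for c in('scene','top')}
ims=[]
for c in('scene','top'):
    save(c,c+'5'); im=cv2.imread(f'pics/{c}5.png')
    for l in('dark_goblet','pale_goblet','dark_cup'):
        print(c,l,[(np.round(d['at'],1),round(d['conf'],2),np.round(onplane(cs[c],d['at'],0)[:2],3),np.round(onplane(cs[c],d['at'],.03)[:2],3)) for d in tip_of(l,c)])
    s=sil(cs[c],.493,-.280,[(a+.03,r) for a,r in PROF])
    cv2.drawContours(im,cv2.findContours(s.astype(np.uint8),0,2)[0],-1,(0,255,255),1)
    ims.append(cv2.resize(im,(400,300)) if 0 else im)
cv2.imwrite('pics/c5.png',np.hstack([ims[0][100:420,60:450],ims[1][40:360,110:500]]))
print(current_time_s(),current_contact_force())
E
```

```text
scene dark_goblet [(array([190. , 308.4]), 0.92, array([ 0.48 , -0.277]), array([ 0.494, -0.282])), (array([377.4, 221.1]), 0.72, array([0.644, 0.126]), array([0.651, 0.104]))]
scene pale_goblet [(array([284.4, 188.4]), 0.87, array([0.427, 0.068]), array([0.443, 0.049]))]
scene dark_cup [(array([349.2, 147.5]), 0.63, array([0.466, 0.278]), array([0.481, 0.25 ]))]
top dark_goblet [(array([214.1, 138.7]), 0.84, array([0.635, 0.138]), array([0.626, 0.134])), (array([406.8, 196.3]), 0.64, array([ 0.499, -0.288]), array([ 0.494, -0.281]))]
top pale_goblet []
top dark_cup [(array([148.4, 213.8]), 0.71, array([0.465, 0.281]), array([0.461, 0.273]))]
19.9167 [ 0.35557165 -0.26195078  0.27047146]
```

View pics/c5.png

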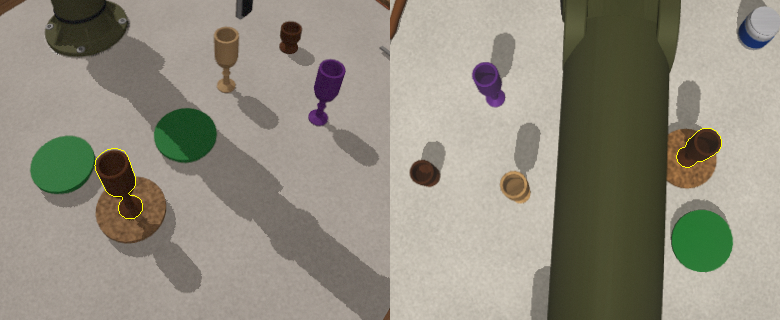

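The goblet stands upright, centred on the cork in both views, and the others are untouched.

```bash
python3 -c "
from rig import *
hand_in()"
```

```text
the job is handed in; nothing more can be done
```

The dark goblet now stands upright in the middle of the cork stand, and I handed the job in at about 20 s; no verdict came back.

- **Pick and carry:** I gripped the bowl's straight side from above, about 130 mm up, and lifted the goblet until its foot was roughly 110 mm above the bench. I carried it upright to the stand and lowered it until I felt contact, which came at the expected height with about 6 N. Only then did I let go and move the arm clear.
- **Placement:** The network's foot reading puts the goblet at (0.494, −0.281) from both cameras, against a measured cork centre of (0.493, −0.280). The upright silhouette I drew there matched both pictures.
- **Other pieces:** The pale goblet, dark cup and purple look-alike are standing, with no visible shift. Their network readings agree to within about 6 mm of the start. The final top view gave no network reading for the pale goblet, but it is plainly visible there, standing.
- **Contact:** The tool force was close to zero once the arm was clear.

No check failed. The only disagreement was a few millimetres (up to about 11 mm in the first rough foot readings) between the two cameras on positions.

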